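Slide a tea bowl onto the banding wheel and turn it round once

ROBOT

A 6-joint arm with a two-finger parallel gripper is mounted at the origin on the work surface. World frame = base frame: x ahead of the robot, y to its left, z up, the work surface at z = 0. Lengths are in mm, angles in rad, forces in N, time in s.
With the tool pointing down it reaches from about 250 to 725 mm from the base axis. Payload 4 kg.
Tool frame: the origin (TCP) lies between the finger pads; the fingertips stand 19 mm ahead of it and the grasp point (between the pads) is the TCP; z points along the fingers, y is the line along which they close (so a half turn about z gives the same grasp; the last joint's range is limited). The gripper opens to 85 mm and grips with 20 to 120 N. Pads are 22 mm wide; open, the fingers measure 114 mm over their backs; the gripper's body (76 mm by 85 mm) begins 54 mm behind the grasp point. The pads swing forward as they close: fully open they stand 13 mm farther back than shut.
Start: joints at [1.238, 0.241, 0.005, 1.335, 0, 1.571], TCP at [163.343, 472.566, 250.306] pointing down, gripper open.
Joint ranges: [-2.72, 2.72], [-1.05, 1.87], [-1.09, 1.28], [-1.99, 2.15], [-1.42, 1.44], [-3.14, 3.14]. Speed limits (rad/s): [2.79, 2.79, 3.14, 3.14, 3.14, 3.14].

INTERFACE

Orientations are given as a unit quaternion [x, y, z, w].
In Python, from plant import get_obs, grab_frame, get_calibration, hand_in gives the robot as it stands. The module is installed in compiled form; this text tells all that it offers.
- The arm moves only by the shell command python3 -m creep 'ROWS'. ROWS is JSON, a list of rows, each a list of 3 entries, a list of its own where there are three numbers: the shift along the world's x, y, z in mm, then the turn, a rotation vector about the world's x, y, z in rad, then the closure, from 0 (fully open) to 1 (shut). A call has 1 to 20 rows; each row is the pose to reach, as a shift and turn from the pose commanded when the call began; what a row does not reach only later rows make up. A row lasts 1/8 s, in which the tool goes at most 62.5 mm and 10.7 degrees, less where a joint would pass 70% of its speed; a pose out of reach is approached as far as the arm can. A call with a gripper value outside its range is refused whole. The fingers move at their own pace and stop on an object; the grip force is fixed at half the most. Time passes only in rows, so rows that repeat a pose let the fingers close. It gives the time, the measured TCP pose, the force, the opening and the grip force at its end, in the units of the state.
- get_obs(): the state, without advancing time (a new reading comes with each control period).
- grab_frame(name): name is "scene" or "top" or "wrist"; returns the picture (384x512x3 uint8, red, green, blue); there is no depth.
- get_calibration(name): a dict with "fx", "fy", "cx", "cy" (pixels), "R" (3x3) and "t" (3): a world point X has camera coordinates R X + t. Camera axes: x right, y down, z forward; pixel columns grow to the right and rows downward; lengths in mm; the calibration is good to about 2 mm. A picture is of the moment at which its call begins: read the wrist's pose just before it. get_calibration takes no time and is no camera call; for the wrist camera it gives the pose at the moment of the call.
- hand_in(): hands the job in; it is judged then, once.
The state is a dict: "clock": time; "qpos": joint angles; "joint_velocities": joint speeds; "joint_efforts": joint torques, N m; "tcp_pos": TCP position; "ee_rot": TCP orientation; "force": force on the tool from outside, world axes, zero at the start; "moment": the same for the moment, N m; "finger_gap": finger opening in mm; "grip_force": force on a finger pad.
Only numpy, scipy, OpenCV 4.12 (cv2) and the standard library are available. Lean on these libraries where they do the work, as an engineer would, in place of code of your own. Each camera call takes 0.05 s, during which the arm holds its last target. There are 200 camera calls.

TASK

Slide the open tea bowl from the far end of the ware board, between the other pots, onto the banding wheel without ever lifting or tipping it, until its foot stands inside the small ring marked at the wheel's centre, and let go of it. Then, by its wooden peg, turn the wheel anticlockwise (seen from above) through one full turn and on until the peg stands at the fixed pointer, so that the bowl has been seen from all sides, still centred. Leave the other pots and the glaze jar where they stand.

Things in the scene. Friction and masses are not known exactly. Their poses are not given: they have to be found in the camera images.
- board: plywood ware board, fixed: flat top 350 mm (its x, depth) by 464 mm (its y, length), 50 mm above the table; origin at the centre of its underside on the table (z = 0). Its +y end faces the banding wheel. The bowl and the two pots stand on it at 50 mm height
- bowl: open terracotta tea bowl with a flat foot, 60 mm tall: outside diameter 66 mm at the foot, 86 mm at 18 mm height, 90 mm at the rim; walls 5 mm, inner floor 7 mm above its underside, inside diameter 76 mm at 18 mm height and 80 mm at the rim. 0.2 to 0.45 kg. Origin at the centre of its underside, z up; it is the only open vessel and stands at the board's end away from the wheel
- vase: closed terracotta bottle vase, a bystander: greatest diameter 64 mm, 78 mm tall, origin at the centre of its underside; stands on the board
- lidded_pot: terracotta lidded pot with a knob, one solid piece, a bystander: greatest diameter 64 mm, 78 mm tall, origin at the centre of its underside; stands on the board
- glaze_jar: jar with a white cap, a bystander: diameter 72 mm, 110 mm tall, origin at the centre of its underside; stands on the table beyond the wheel
- wheel_centre (a point): centre of the banding wheel's flat aluminium top, on its axis, at the top's surface: the top is 250 mm in diameter, 49 mm above the table (1 mm lower than the board's) and comes within 3 mm of the board's +y end. A small dark ring, 96 mm in diameter, is marked round the centre (a second, larger one of 172 mm has no part in this). This point and its axes are fixed (axes as the board's)
- peg_top (a point): top centre of the upright wooden peg on the wheel: 57 mm tall above the wheel's top, 16 mm in diameter (20 mm over its head, the top 13 mm), 107 mm from the wheel's axis. Moves with the wheel
- pointer_tip (a point): tip of the fixed steel pointer beside the wheel's rim, on the side away from the board, level with the wheel's top, 131 mm from the wheel's axis
- wheel (a joint): angle of the wheel in rad, growing anticlockwise seen from above: 0 when the peg stands at the pointer (on the line from the axis to the pointer), negative at the start; counts on through whole turns (2 pi = peg at the pointer again after a full turn). Stiff enough to stay where it is left
Things that resemble listed ones, but are neither listed nor needed, are in the scene too. Leave any green look-alike of the bowl alone.

How it is judged (in metres and radians):
On the way, in this order (a step that is already met when the one before it is completed fails the run):
1. the bowl stands inside the marked ring at the wheel's centre, let go of, before the wheel is turned round (horizontal distance between bowl and wheel_centre below 0.015 m and angle between bowl's own z axis and vertical below 0.08 rad and contact force between bowl and the arm below 0.1 N and contact force between bowl and the fingers below 0.1 N and value of joint wheel below 0.3 rad), for 0.2 s.
2. the wheel has been turned anticlockwise past a full turn and its peg stands at the pointer (value of joint wheel between 6.123 and 6.443 rad), for 0.2 s.
At the end, for the whole second after the job is handed in: the bowl stands upright and at rest within 15 mm of the wheel's centre, the wheel has gone anticlockwise through a full turn and stops with its peg within 0.16 rad (9 degrees) of the pointer (joint 6.12 to 6.44), and the vase, the lidded pot and the glaze jar are within 15 mm of where they stood (all of step 2 and horizontal distance between bowl and wheel_centre below 0.015 m and angle between bowl's own z axis and vertical below 0.08 rad and linear speed of bowl below 0.02 m/s and distance of each of vase, lidded_pot, glaze_jar from where it was at the start of the episode below 0.015 m); the robot touches nothing.
It fails at once if the bowl is lifted (its underside more than 8 mm above the board's top) (z of bowl in the frame of board above 0.058 m).
It fails at once if the bowl is tipped by more than 0.3 rad or falls off (angle between bowl's own z axis and vertical above 0.3 rad or z of bowl in the frame of board below 0.035 m).
It fails at once if a bystander is pushed more than 15 mm (distance of any of vase, lidded_pot, glaze_jar from where it was at the start of the episode above 0.015 m).
It also fails if it takes over 72 s, if anything falls off the work surface, if the arm or the gripper's body presses on something with over 40 N, if the wrist force passes 120 N, or if a joint passes its speed limit or range.

## Working session

There is one attempt and no reset: what is moved stays moved. The work goes in short steps, Python scripts to look and compute and a shell command to move; the robot and the scene stay as the last step left them, time stands still between calls to the robot, and variables do not carry over. Pictures are saved under pics/ and viewed, at most 10 in all, crops included, and the job is handed in when it is done.

```bash
mkdir -p pics
cat > h.py <<'E'
import numpy as np,cv2
from plant import *
def pt(c,u,v,z):
    d=np.linalg.inv(c['R'])@np.array([(u-c['cx'])/c['fx'],(v-c['cy'])/c['fy'],1.]);o=-np.array(c['R']).T@np.array(c['t'])
    return o+d*(z-o[2])/d[2]
def px(c,X):
    p=np.array(c['R'])@np.array(X,float)+np.array(c['t']);return c['fx']*p[0]/p[2]+c['cx'],c['fy']*p[1]/p[2]+c['cy']
def save(n,f): 
    im=grab_frame(n);cv2.imwrite('pics/'+f,im[:,:,::-1]);return im
E
python3 - <<'E'
from h import *
for n in('top','scene'):
    im=save(n,n+'0.png');c=get_calibration(n);print(n,c)
print(get_obs())
E
```

```text
top {'fx': 358.1324220692509, 'fy': 358.1324220692509, 'cx': 254.46528534050657, 'cy': 196.33997176246817, 'R': array([[ 0.00767139, -0.99990323,  0.01160532],
       [-0.9902644 , -0.0092095 , -0.13889419],
       [ 0.13898762, -0.01042682, -0.99023922]]), 't': array([  28.02148606,  566.56511676, 1054.24443418])}
scene {'fx': 462.2689640299822, 'fy': 462.2689640299822, 'cx': 253.1733257102826, 'cy': 197.61601401152237, 'R': array([[-0.73648644,  0.6764411 , -0.0038951 ],
       [ 0.47509062,  0.51314667, -0.71482123],
       [-0.4815357 , -0.52830667, -0.69929638]]), 't': array([ 382.70765926, -219.08478072, 1747.94821159])}
{'clock': 0.1, 'qpos': array([1.23800772e+00, 2.41325706e-01, 3.90904187e-03, 1.33519611e+00,
       8.25430460e-06, 1.57079175e+00]), 'joint_velocities': array([-0.00126088, -0.00201528,  0.00260398,  0.0025559 ,  0.00025832,
       -0.00082796]), 'joint_efforts': array([ 6.32192441e-04, -3.73136938e+01,  2.53010702e+01,  1.08184360e-02,
        2.32814625e-05, -4.15548044e-06]), 'tcp_pos': array([163.17275512, 472.09097293, 249.52701697]), 'ee_rot': array([ 1.65625216e-01,  9.86188351e-01, -8.94997143e-04, -1.54499291e-04]), 'force': array([-0.72785267,  0.13497432,  0.22259381]), 'moment': array([ 0.05872966,  0.0178696 , -0.02400984]), 'grip_force': 0.0, 'finger_gap': 85.23241401157172}
```

View pics/top0.png

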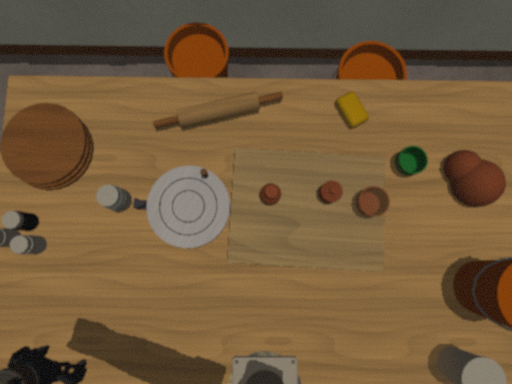

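View pics/scene0.png

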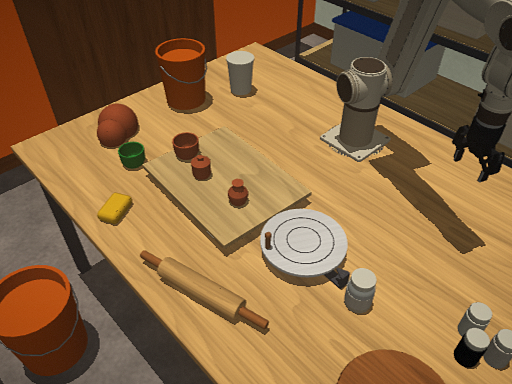

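The top view shows the bowl at about (370,202), pots at (331,190) and (270,193), the wheel centre at (188,207), the peg at (204,173), the pointer at (140,204) and the jar at (113,197). I'll enlarge it for precision.

Run:
```python
from h import *
im=cv2.imread('pics/top0.png')[140:280,90:400]
cv2.imwrite('pics/crop.png',cv2.convertScaleAbs(cv2.resize(im[:,:],(775,350),interpolation=cv2.INTER_CUBIC),alpha=1.5))
c=get_calibration('top')
for n,u,v,z in [('bowl',370,202,110),('potA top',331,188,128),('potB top',270,191,128),('wheel',188,207,49),('peg',204,173,106),('ptr',146,204,49),('b1',234,150,50),('b2',383,152,50),('b3',384,270,50),('b4',228,263,50),('jar',113,197,110)]: print(n,pt(c,u,v,z).round())
```

```text
bowl [ 543. -297.  110.]
potA top [ 580. -182.  128.]
potB top [569. -10. 128.]
wheel [531. 233.  49.]
peg [624. 180. 106.]
ptr [539. 359.  49.]
b1 [708.  97.  50.]
b2 [ 707. -363.   50.]
b3 [ 349. -351.   50.]
b4 [366. 109.  50.]
jar [551. 435. 110.]
```

View pics/crop.png

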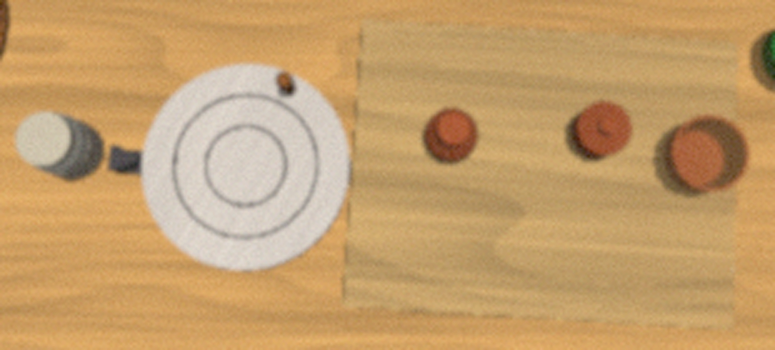

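Run:
```python
from h import *
from scipy.spatial.transform import Rotation as R
c=get_calibration('top')
for n,a,b,z in [('bowl',705.5,154.5,110),('lid body',601,131,88),('lid knob',603,126,126),('vase top',456,129,128),('wheel',246,166,49),('peg',286,78,106),('ptr',141,160,49),('jar',43,139,110)]: print(n,pt(c,90+a/2.5,140+b/2.5,z).round(1))
s=get_calibration('scene')
for n,X in [('bowl',(540,-300,110)),('lid',(580,-182,128)),('vase',(567,-13,128)),('peg',(622,178,106)),('wheel',(532,233,49))]: print(n,np.round(px(s,X)))
print(R.from_quat(get_obs()['ee_rot']).as_matrix().round(3))
```

```text
bowl [ 543.8 -303.2  110. ]
lid body [ 573.2 -188.9   88. ]
lid knob [ 573.1 -182.8  126. ]
vase top [567.8 -16.5 128. ]
wheel [532.6 231.4  49. ]
peg [629.  178.8 106. ]
ptr [538.7 357.7  49. ]
jar [554.6 452.1 110. ]
bowl [189. 140.]
lid [201. 157.]
vase [239. 182.]
peg [269. 231.]
wheel [305. 239.]
[[-0.945  0.327 -0.001]
 [ 0.327  0.945 -0.002]
 [ 0.    -0.002 -1.   ]]
```

```bash
python3 -m creep '[[[338,-775,-30],[0,0,-1.238],0.5],[[338,-775,-30],[0,0,-1.238],0.5],[[338,-775,-30],[0,0,-1.238],0.5],[[338,-775,-30],[0,0,-1.238],0.5],[[338,-775,-30],[0,0,-1.238],0.5],[[338,-775,-30],[0,0,-1.238],0.5],[[338,-775,-30],[0,0,-1.238],0.5],[[338,-775,-30],[0,0,-1.238],0.5],[[338,-775,-30],[0,0,-1.238],0.5],[[338,-775,-30],[0,0,-1.238],0.5],[[338,-775,-30],[0,0,-1.238],0.5],[[338,-775,-30],[0,0,-1.238],0.5],[[338,-775,-30],[0,0,-1.238],0.5],[[338,-775,-30],[0,0,-1.238],0.5],[[338,-775,-30],[0,0,-1.238],0.5],[[338,-775,-30],[0,0,-1.238],0.5],[[338,-775,-30],[0,0,-1.238],0.5]]'
python3 - <<'E'
from h import *
c=get_calibration('wrist');save('wrist','w1.png')
print(c,get_obs()['tcp_pos'],get_obs()['qpos'])
print(px(c,(543.8,-303.2,110)))
E
```

```text
clock: 2.22
tcp_pos: [501.0, -301.2, 220.5]
ee_rot: [0.707, 0.708, 0.0, -0.0]
force: [0.1, 0.9, -0.2]
finger_gap: 42.6
grip_force: 0.0
{'fx': 328.78214072388135, 'fy': 328.78214072388135, 'cx': 252.60074159465648, 'cy': 196.39669467111585, 'R': array([[ 9.99997716e-01,  1.99582667e-03,  7.65114211e-04],
       [ 1.68989911e-03, -9.57405569e-01,  2.88741614e-01],
       [ 1.30880282e-03, -2.88739662e-01, -9.57406755e-01]]), 't': array([-502.07763506, -318.82681658,  262.64665483])} [ 501.1256263  -301.26106647  220.67402338] [-5.41350619e-01  4.22718592e-01  1.86019942e-01  1.33416321e+00
  1.48358941e-04  1.02809178e+00]
(np.float64(307.7573076923659), np.float64(201.9378968779495))
```

View pics/w1.png

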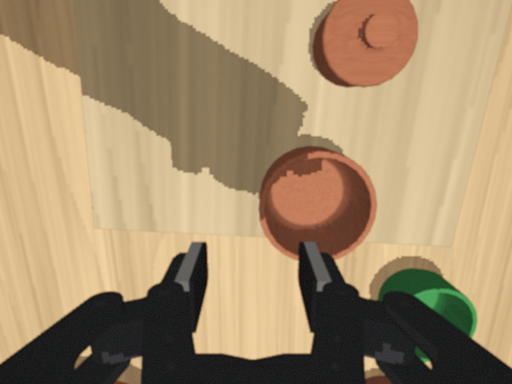

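The wrist view shows the rim spanning u 260–377 and v 147–262, so its centre is about (318.5,204). The lidded pot is at about (366,38), and the green bowl is at (427,310), to the right and behind.

Run:
```python
from h import *
im=cv2.imread('pics/w1.png');c=get_calibration('wrist')
print(pt(c,318.5,204,110),pt(c,260,204,110),pt(c,377,204,110),pt(c,318,147,110),pt(c,318,262,110))
print('lid',pt(c,381,31,126),pt(c,366,38,88),'green',pt(c,427,310,60))
```

```text
[ 552.14218108 -304.9386026   110.        ] [ 508.31761571 -305.01464261  110.        ] [ 595.98568234 -304.86252973  110.        ] [ 549.22386441 -262.27630642  110.        ] [ 554.64673884 -353.22993862  110.        ]
lid [ 579.78093908 -190.14290592  126.        ] [ 583.13027895 -188.0096337    88.        ] green [ 678.9696915  -433.52482968   60.        ]
```

```bash
python3 -m creep '[[[10,-5,-50],[0,0,0],0.5],[[10,-5,-90],[0,0,0],0.5],[[10,-5,-124],[0,0,0],0.5],[[10,-5,-124],[0,0,0],0.5]]'; python3 -m creep '[[[0,0,0],[0,0,0],0.8],[[0,0,0],[0,0,0],1],[[0,0,0],[0,0,0],1],[[0,0,0],[0,0,0],1],[[0,0,0],[0,0,0],1],[[0,0,0],[0,0,0],1]]'
```

```text
clock: 2.78
tcp_pos: [509.2, -305.3, 93.8]
ee_rot: [0.707, 0.708, -0.001, -0.003]
force: [-0.2, 0.3, 0.7]
finger_gap: 42.5
grip_force: 0.0
clock: 3.52
tcp_pos: [512.5, -308.6, 100.1]
ee_rot: [0.707, 0.707, 0.0, 0.003]
force: [-4.2, 0.7, 8.4]
finger_gap: 4.7
grip_force: 62.2
```

```bash
python3 -m creep '[[[0,0,0],[0,0,0],1],[[0,0,0],[0,0,0],1]]'
python3 - <<'E'
from h import *
a=save('wrist','w2.png');b=save('scene','s2.png');c=b[110:260,130:330]
cv2.imwrite('pics/w2c.png',np.hstack([cv2.resize(a,(400,300)),cv2.resize(c,(400,300),interpolation=2)])[:,:,::-1])
print(get_obs()['tcp_pos'],get_obs()['force'])
E
```

```text
clock: 3.78
tcp_pos: [512.5, -308.6, 100.1]
ee_rot: [0.707, 0.707, 0.0, 0.003]
force: [-4.5, 0.2, 8.1]
finger_gap: 4.9
grip_force: 62.2
[ 512.46466844 -308.64829874  100.14726561] [-4.27863511  0.5350891   9.7764659 ]
```

View pics/w2c.png

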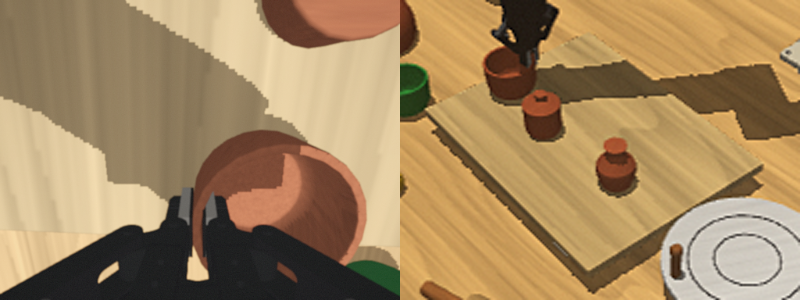

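The fingers straddle the near wall, and the bowl stands flat. The upward force comes from the pads' forward swing, so I'll ease up 2 mm and slide clear of the pots.

```bash
python3 -m creep '[[[0,0,2],[0,0,0],1],[[-8,0,2],[0,0,0],1],[[-22,2,2],[0,0,0],1],[[-40,6,2],[0,0,0],1],[[-58,14,2],[0,0,0],1],[[-72,28,2],[0,0,0],1],[[-82,46,2],[0,0,0],1],[[-86,68,2],[0,0,0],1],[[-86,92,2],[0,0,0],1],[[-86,116,2],[0,0,0],1],[[-86,140,2],[0,0,0],1],[[-86,164,2],[0,0,0],1],[[-86,188,2],[0,0,0],1],[[-86,212,2],[0,0,0],1],[[-86,236,2],[0,0,0],1],[[-86,258,2],[0,0,0],1],[[-86,276,2],[0,0,0],1],[[-86,286,2],[0,0,0],1],[[-86,290,2],[0,0,0],1]]'
```

```text
clock: 6.25
tcp_pos: [426.8, -19.7, 99.9]
ee_rot: [0.708, 0.706, -0.001, 0.004]
force: [-0.0, -7.2, 7.4]
finger_gap: 4.7
grip_force: 65.8
```

```bash
python3 -m creep '[[[0,6,0],[0,0,0],1],[[0,18,0],[0,0,0],1],[[0,34,0],[0,0,0],1],[[0,52,0],[0,0,0],1],[[4,70,0],[0,0,0],1],[[10,88,0],[0,0,0],1],[[18,106,0],[0,0,0],1],[[27,124,0],[0,0,0],1],[[36,142,0],[0,0,0],1],[[45,160,0],[0,0,0],1],[[54,178,0],[0,0,0],1],[[60,194,0],[0,0,0],1],[[64,206,0],[0,0,0],1],[[66,214,0],[0,0,0],1],[[66,216,0],[0,0,0],1]]'
python3 - <<'E'
from h import *
a=save('wrist','w3.png');b=save('top','t3.png');c=b[140:280,140:327]
cv2.imwrite('pics/w3c.png',np.hstack([cv2.resize(a,(400,300)),cv2.resize(c,(400,300),interpolation=2)])[:,:,::-1])
print(get_obs()['tcp_pos'])
E
```

```text
clock: 8.12
tcp_pos: [492.7, 197.2, 99.2]
ee_rot: [0.708, 0.707, 0.0, 0.002]
force: [2.2, -5.7, 4.3]
finger_gap: 4.5
grip_force: 63.7
[492.60623649 197.18832696  99.21396949]
```

View pics/w3c.png

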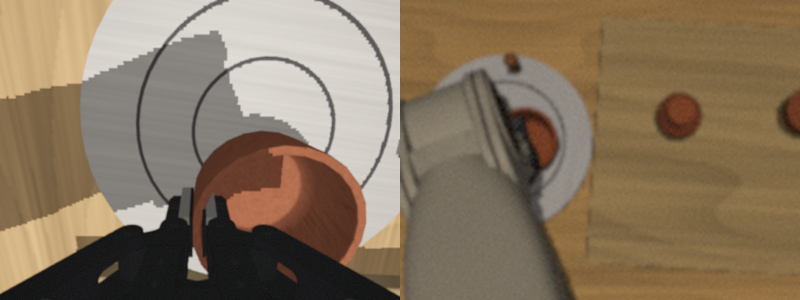

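The wrist view shows the bowl on the wheel. The inner ring's points are at left (193,128), top (268,57) and right (335,122) in the half-size crop, and the outer ring's are at (138,120) and (391,100).

Run:
```python
from h import *
from scipy.optimize import least_squares as ls
c=get_calibration('wrist');k=1.28
def fit(P,r,z,c):
    W=np.array([pt(c,u,v,z)[:2] for u,v in P])
    s=ls(lambda p:np.hypot(*(W-p[:2]).T)-r,W.mean(0));return s.x,s.fun.round(1)
print(fit([(193*k,128*k),(268*k,57*k),(335*k,122*k),(212*k,86*k),(323*k,86*k)],48,49,c))
print(fit([(138*k,120*k),(391*k,100*k),(152*k,65*k),(368*k,32*k)],86,49,c))
# bowl rim outer now
print(fit([(366*k,207*k),(355*k,175*k),(330*k,157*k),(300*k,147*k),(357*k,250*k)],45,110,c))
print(fit([(366*k,207*k),(355*k,175*k),(330*k,157*k),(357*k,250*k)],45,110,c))
```

```text
(array([540.10814652, 232.87692551]), array([ 0.8,  0.5,  0.6, -0.6, -0.3]))
(array([539.9463342 , 233.97095015]), array([ 0.1, -0.1, -0.2,  0.2]))
(array([533.77964938, 195.04861567]), array([-0. ,  0.9, -0.3, -0.4, -0.5]))
(array([533.66463654, 195.44482168]), array([-0. ,  0.7, -0.6, -0.3]))
```

```bash
python3 -m creep '[[[1,6,0],[0,0,0],1],[[3,16,0],[0,0,0],1],[[5,28,0],[0,0,0],1],[[6,36,0],[0,0,0],1],[[6,38,0],[0,0,0],1],[[6,38,0],[0,0,0],1],[[6,38,0],[0,0,0],1]]'
python3 -m creep '[[[0,0,0],[0,0,0],0.7],[[0,0,0],[0,0,0],0.55],[[0,0,0],[0,0,0],0.55],[[0,0,0],[0,0,0],0.55]]'
python3 -m creep '[[[0,0,20],[0,0,0],0.55],[[0,0,60],[0,0,0],0.55],[[0,0,110],[0,0,0],0.55],[[0,-20,140],[0,0,0],0.55],[[0,-20,140],[0,0,0],0.55],[[0,-20,140],[0,0,0],0.55]]'
python3 - <<'E'
from h import *
save('wrist','w4.png');print(get_obs()['tcp_pos'])
E
```

```text
clock: 9.1
tcp_pos: [498.1, 236.5, 99.4]
ee_rot: [0.707, 0.707, 0.001, 0.001]
force: [1.1, -0.5, 4.8]
finger_gap: 4.8
grip_force: 65.3
clock: 9.6
tcp_pos: [497.0, 236.5, 98.0]
ee_rot: [0.707, 0.707, -0.0, -0.0]
force: [0.4, 0.3, 0.7]
finger_gap: 38.0
grip_force: 0.0
clock: 10.35
tcp_pos: [496.8, 216.5, 237.2]
ee_rot: [0.707, 0.707, -0.001, -0.0]
force: [0.1, -0.6, -0.1]
finger_gap: 38.4
grip_force: 0.0
[496.52754482 216.55025911 236.63493633]
```

View pics/w4.png

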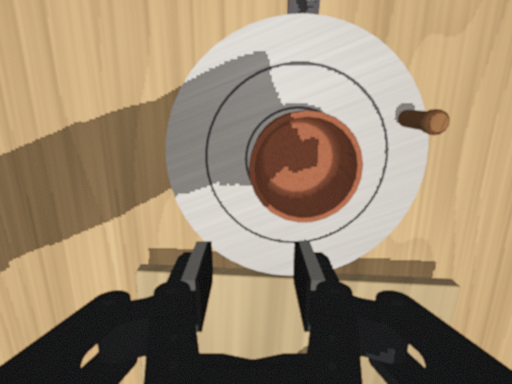

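The bowl stands free. Its rim spans u 249–362 and v 109–221. The outer ring spans u 206–386 and v 62–242, the peg top is at (437,122), and the pointer is at (303,12).

Run:
```python
from h import *
from scipy.optimize import least_squares as ls
c=get_calibration('wrist')
def fit(P,r,z):
    W=np.array([pt(c,u,v,z)[:2] for u,v in P])
    s=ls(lambda p:np.hypot(*(W-p[:2]).T)-r,W.mean(0));return s.x,s.fun.round(1)
w,f=fit([(206,155),(386,152),(303,62),(300,242)],86,49);print(w,f)
print(fit([(166,145),(429,148),(303,13),(297,275)],125,49))
print('bowl',fit([(249,165),(362,162),(304,109),(305,221)],45,110))
p=pt(c,438,121,106)[:2];q=pt(c,303,12,49)[:2]
print(p,np.hypot(*(p-w)),q,np.hypot(*(q-w)))
a=lambda v:np.arctan2(v[1],v[0])
print(a(p-w),a(q-w),a(p-w)-a(q-w))
```

```text
[538.95035654 232.38965604] [-0.3 -0.4  0.5  0.5]
(array([540.08286761, 232.57420548]), array([-0.2, -0.2, -0.2, -0.2]))
bowl (array([538.62692987, 236.91205542]), array([-1.3, -1.4, -0.8, -1. ]))
[637.5797663  272.20124754] 106.3612866013055 [540.17307418 358.12224064] 125.73852976388848
0.3836474831369442 1.5610718857733203 -1.177424402636376
```

Step 1 is met: the bowl is about 4 mm off centre and the wheel reads −1.18 rad. Next I'll grasp the peg.

```bash
python3 -m creep '[[[60,24,-20],[0,0,0],0.55],[[110,44,-20],[0,0,0],0.55],[[142,56,-30],[0,0,0],0.55],[[142,56,-30],[0,0,0],0.55],[[142,56,-60],[0,0,0],0.55],[[142,56,-100],[0,0,0],0.55],[[142,56,-135],[0,0,0],0.55],[[142,56,-148],[0,0,0],0.55],[[142,56,-148],[0,0,0],0.55]]'
python3 -m creep '[[[0,0,0],[0,0,0],0.8],[[0,0,0],[0,0,0],1],[[0,0,0],[0,0,0],1],[[0,0,0],[0,0,0],1],[[0,0,0],[0,0,0],1]]'
python3 - <<'E'
import numpy as np
C=np.array([539.5,232.5]);a0=.384
for k0,k1 in((0,16),(16,32)):
    A=a0+.2331*np.arange(k0,k1+1);P=107*np.c_[np.cos(A),np.sin(A)]
    print((P-P[0])[1:].round().astype(int).tolist())
E
```

```text
clock: 11.52
tcp_pos: [638.2, 272.3, 89.4]
ee_rot: [0.707, 0.707, -0.001, -0.001]
force: [-0.2, -0.5, -0.0]
finger_gap: 38.5
grip_force: 0.0
clock: 12.15
tcp_pos: [638.3, 272.4, 92.4]
ee_rot: [0.707, 0.707, -0.0, -0.0]
force: [-5.8, -1.2, 2.4]
finger_gap: 17.5
grip_force: 58.3
[[-12, 22], [-29, 40], [-49, 54], [-72, 63], [-97, 67], [-122, 65], [-145, 56], [-166, 43], [-184, 25], [-197, 4], [-204, -20], [-206, -44], [-202, -69], [-193, -92], [-178, -112], [-160, -128]]
[[22, -12], [46, -18], [71, -18], [95, -13], [118, -2], [137, 14], [152, 34], [162, 56], [167, 81], [166, 106], [159, 130], [147, 151], [130, 170], [109, 183], [86, 192], [61, 195]]
```

```bash
python3 -m creep '[[[-5,11,0],[0,0,0],1],[[-12,22,0],[0,0,0],1],[[-20,31,0],[0,0,0],1],[[-29,40,0],[0,0,0],1],[[-39,47,0],[0,0,0],1],[[-49,54,0],[0,0,0],1],[[-60,59,0],[0,0,0],1],[[-72,63,0],[0,0,0],1],[[-84,66,0],[0,0,0],1],[[-97,67,0],[0,0,0],1],[[-97,67,0],[0,0,0],1],[[-97,67,0],[0,0,0],1]]'
python3 - <<'E'
from h import *
save('wrist','w5.png');o=get_obs();print(o['moment'],o['qpos'])
E
```

```text
clock: 13.65
tcp_pos: [545.0, 344.7, 93.0]
ee_rot: [0.706, 0.708, 0.006, -0.001]
force: [4.5, 11.1, -5.4]
finger_gap: 17.1
grip_force: 60.2
[ 2.00510684 -0.91612805  0.52364454] [0.56188736 0.61630749 0.16253518 1.10546499 0.00465937 2.12886549]
```

View pics/w5.png

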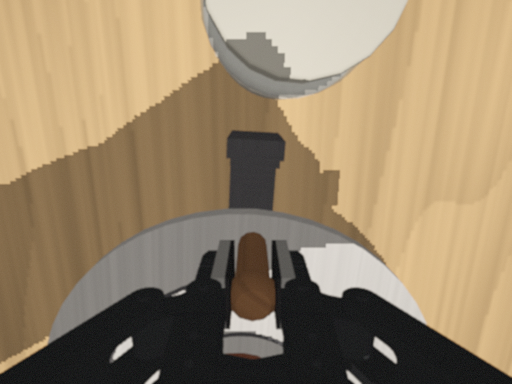

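The peg is held between the pads at the pointer line, so the wheel is near 0. I'll continue round.

```bash
python3 -m creep '[[[-13,0,0],[0,0,0],1],[[-25,-2,0],[0,0,0],1],[[-37,-6,0],[0,0,0],1],[[-48,-11,0],[0,0,0],1],[[-59,-17,0],[0,0,0],1],[[-69,-24,0],[0,0,0],1],[[-78,-32,0],[0,0,0],1],[[-87,-42,0],[0,0,0],1],[[-94,-52,0],[0,0,0],1],[[-100,-63,0],[0,0,0],1],[[-104,-75,0],[0,0,0],1],[[-107,-87,0],[0,0,0],1],[[-109,-99,0],[0,0,0],1],[[-109,-111,0],[0,0,0],1],[[-109,-111,0],[0,0,0],1]]'
```

```text
clock: 15.58
tcp_pos: [431.3, 230.5, 92.9]
ee_rot: [0.706, 0.708, 0.001, -0.003]
force: [-10.5, 3.9, 9.9]
finger_gap: 17.6
grip_force: 59.1
```

```bash
python3 -m creep '[[[1,-12,0],[0,0,0],1],[[4,-25,0],[0,0,0],1],[[8,-37,0],[0,0,0],1],[[13,-48,0],[0,0,0],1],[[20,-58,0],[0,0,0],1],[[28,-68,0],[0,0,0],1],[[37,-76,0],[0,0,0],1],[[46,-84,0],[0,0,0],1],[[57,-90,0],[0,0,0],1],[[68,-96,0],[0,0,0],1],[[80,-99,0],[0,0,0],1],[[92,-102,0],[0,0,0],1],[[105,-103,0],[0,0,0],1],[[117,-102,0],[0,0,0],1],[[117,-102,0],[0,0,0],1]]'
```

```text
clock: 17.45
tcp_pos: [551.4, 126.8, 90.1]
ee_rot: [0.707, 0.707, 0.0, 0.0]
force: [0.2, -0.1, 0.1]
finger_gap: 0.2
grip_force: 0.0
```

The peg slipped out (gap 0.2 mm), so I'll lift and look.

```bash
python3 -m creep '[[[0,-8,10],[0,0,0],1],[[0,-20,60],[0,0,0],0.8],[[-20,0,110],[0,0,0],0.6],[[-50,60,150],[0,0,0],0.55],[[-55,90,150],[0,0,0],0.55],[[-55,90,150],[0,0,0],0.55],[[-55,90,150],[0,0,0],0.55]]'
python3 - <<'E'
from h import *
save('wrist','w6.png')
E
```

```text
clock: 18.32
tcp_pos: [494.9, 216.0, 240.5]
ee_rot: [0.707, 0.707, -0.0, 0.0]
force: [-0.0, 0.4, 0.0]
finger_gap: 38.6
grip_force: 0.0
```

View pics/w6.png

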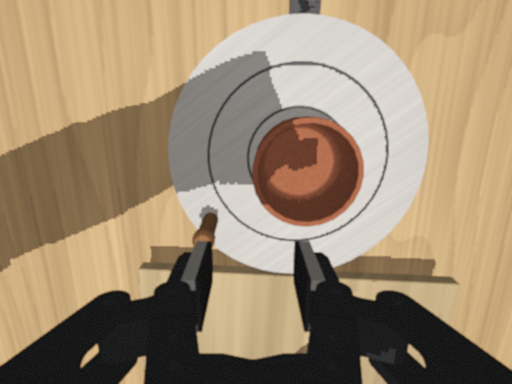

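The peg base is at about (209,212) and its top at (203,236). The bowl rim spans u 253–363 and v 117–226.

```bash
cat > m.py <<'E'
from h import *
from scipy.optimize import least_squares as ls
c=get_calibration('wrist')
def fit(P,r,z):
    W=np.array([pt(c,u,v,z)[:2] for u,v in P])
    s=ls(lambda p:np.hypot(*(W-p[:2]).T)-r,W.mean(0));return s.x.round(1),s.fun.round(1)
E
python3 - <<'E'
from m import *
w,f=fit([(208,153),(388,152),(303,62),(300,241)],86,49);print(w,f)
print(fit([(168,145),(429,145),(303,13),(300,273)],125,49))
print('bowl',fit([(253,172),(363,168),(308,117),(307,226)],45,110))
C=np.array([539.5,232.8])
for u,v,z in((203,236,106),(209,213,52)):
    p=pt(c,u,v,z)[:2];d=p-C;print(p,np.hypot(*d),np.arctan2(d[1],d[0]))
P=np.array([fit([(208,153),(388,152),(303,62),(300,241)],86,49)[0]])
a0=np.arctan2(*(pt(c,203,236,106)[:2]-C)[::-1])
for st in (a0,):
    A=np.r_[st:st+2*np.pi:.12];Q=107*np.c_[np.cos(A),np.sin(A)];print((Q-Q[0]).round().astype(int).tolist(),Q[0]+C)
E
```

```text
[540.2 231.4] [0.7 0.6 0.8 0.9]
(array([540.4, 232.1]), array([0.2, 0.1, 0. , 0.1]))
bowl (array([540.2, 230. ]), array([-1.6, -1.7, -0.9, -1.2]))
[454.46241989 175.41557844] 102.58831253771854 -2.547971812494239
[452.77557055 176.75875745] 103.25573848234563 -2.5678941076791313
[[0, 0], [8, -10], [17, -19], [27, -27], [38, -34], [49, -40], [61, -44], [74, -46], [87, -47], [100, -47], [112, -45], [125, -41], [136, -36], [148, -29], [158, -22], [167, -13], [175, -3], [182, 8], [188, 19], [192, 32], [195, 44], [196, 57], [195, 70], [193, 82], [190, 95], [185, 107], [179, 118], [171, 128], [162, 138], [152, 146], [142, 153], [130, 158], [118, 163], [106, 166], [93, 167], [80, 166], [67, 165], [55, 161], [43, 157], [32, 150], [21, 143], [12, 134], [3, 125], [-4, 114], [-9, 102], [-14, 90], [-17, 78], [-18, 65], [-18, 52], [-16, 40], [-13, 27], [-9, 15], [-3, 4]] [450.80548065 172.94783014]
```

```bash
python3 -m creep '[[[-43,-42,0],[0,0,-0.99],0.55],[[-43,-42,0],[0,0,-0.99],0.55],[[-43,-42,0],[0,0,-0.99],0.55],[[-43,-42,0],[0,0,-0.99],0.55],[[-43,-42,-20],[0,0,-0.99],0.55],[[-43,-42,-60],[0,0,-0.99],0.55],[[-43,-42,-100],[0,0,-0.99],0.55],[[-43,-42,-135],[0,0,-0.99],0.55],[[-43,-42,-154],[0,0,-0.99],0.55],[[-43,-42,-154],[0,0,-0.99],0.55]]'
python3 -m creep '[[[0,0,0],[0,0,0],0.8],[[0,0,0],[0,0,0],1],[[0,0,0],[0,0,0],1],[[0,0,0],[0,0,0],1],[[0,0,0],[0,0,0],1]]'
```

```text
clock: 19.62
tcp_pos: [450.8, 172.6, 84.4]
ee_rot: [0.958, 0.285, -0.003, 0.0]
force: [-0.1, 0.5, 0.5]
finger_gap: 38.6
grip_force: 0.0
clock: 20.25
tcp_pos: [452.5, 174.3, 87.0]
ee_rot: [0.958, 0.286, 0.0, 0.0]
force: [-2.8, -3.5, 5.4]
finger_gap: 17.7
grip_force: 58.8
```

```bash
python3 -m creep '[[[8,-10,0],[0,0,0.12],1],[[17,-19,0],[0,0,0.24],1],[[27,-27,0],[0,0,0.36],1],[[38,-34,0],[0,0,0.48],1],[[49,-40,0],[0,0,0.6],1],[[61,-44,0],[0,0,0.72],1],[[74,-46,0],[0,0,0.84],1],[[87,-47,0],[0,0,0.96],1],[[100,-47,0],[0,0,1.08],1],[[112,-45,0],[0,0,1.2],1],[[112,-45,0],[0,0,1.2],1]]'
```

```text
clock: 21.62
tcp_pos: [565.4, 133.1, 87.1]
ee_rot: [0.628, 0.779, 0.003, -0.001]
force: [-3.3, 5.5, 4.8]
finger_gap: 17.9
grip_force: 59.5
```

```bash
python3 -m creep '[[[13,4,0],[0,0,0.12],1],[[24,9,0],[0,0,0.24],1],[[36,16,0],[0,0,0.36],1],[[46,23,0],[0,0,0.48],1],[[55,32,0],[0,0,0.6],1],[[63,42,0],[0,0,0.72],1],[[70,53,0],[0,0,0.84],1],[[76,64,0],[0,0,0.96],1],[[80,77,0],[0,0,1.08],1],[[83,89,0],[0,0,1.2],1],[[84,102,0],[0,0,1.32],1],[[83,115,0],[0,0,1.44],1],[[81,127,0],[0,0,1.56],1],[[78,140,0],[0,0,1.68],1],[[73,152,0],[0,0,1.8],1],[[67,163,0],[0,0,1.92],1],[[67,163,0],[0,0,1.92],1]]'
```

```text
clock: 23.75
tcp_pos: [624.7, 291.2, 87.1]
ee_rot: [-0.277, 0.961, -0.001, -0.007]
force: [-18.6, -10.6, 16.0]
finger_gap: 17.7
grip_force: 60.4
```

```bash
python3 -m creep '[[[-10,10,0],[0,0,0.14],1],[[-18,19,0],[0,0,0.26],1],[[-28,27,0],[0,0,0.38],1],[[-39,34,0],[0,0,0.5],1],[[-51,40,0],[0,0,0.62],1],[[-63,44,0],[0,0,0.74],1],[[-75,47,0],[0,0,0.86],1],[[-90,48,0],[0,0,1.0],1],[[-90,48,0],[0,0,1.0],1],[[-90,48,0],[0,0,1.0],1]]'
python3 -m creep '[[[0,0,0],[0,0,0],0.7],[[0,0,0],[0,0,0],0.55],[[0,0,0],[0,0,0],0.55],[[0,0,0],[0,0,0],0.55]]'
python3 -m creep '[[[0,0,20],[0,0,0],0.55],[[0,0,60],[0,0,0],0.55],[[0,0,110],[0,0,0],0.55],[[0,-60,150],[0,0,0],0.55],[[0,-60,150],[0,0,0],0.55],[[0,-60,150],[0,0,0],0.55]]'
python3 - <<'E'
from h import *
a=save('wrist','w7.png');b=save('top','t7.png')
cv2.imwrite('pics/w7c.png',np.hstack([cv2.resize(a,(400,300)),cv2.resize(b,(400,300))])[:,:,::-1])
E
```

```text
clock: 25.0
tcp_pos: [540.0, 337.6, 87.1]
ee_rot: [-0.702, 0.712, -0.001, -0.003]
force: [-3.9, -11.1, 8.4]
finger_gap: 17.8
grip_force: 60.1
clock: 25.5
tcp_pos: [541.3, 340.9, 86.1]
ee_rot: [-0.703, 0.711, 0.0, 0.0]
force: [0.4, 0.2, -0.9]
finger_gap: 38.4
grip_force: 0.0
clock: 26.25
tcp_pos: [541.6, 280.3, 236.5]
ee_rot: [-0.703, 0.712, 0.0, 0.001]
force: [0.9, -0.4, -0.0]
finger_gap: 38.3
grip_force: 0.0
```

View pics/w7c.png

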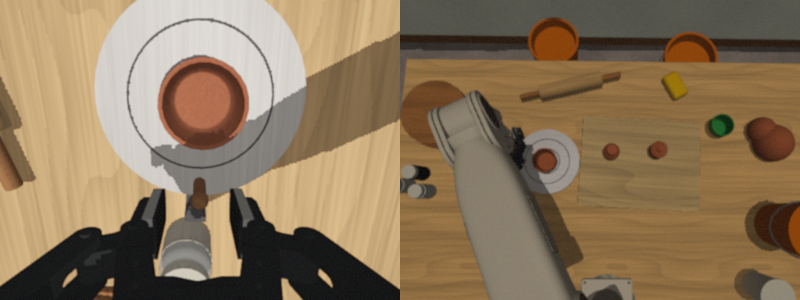

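The peg is at the pointer, at about (200,190) in the half-size crop. The bowl rim spans u 158–248 and v 57–149, and the outer ring spans u 128–273 and v 19–167.

Run:
```python
from m import *
k=1.28;S=lambda L:[(u*k,v*k) for u,v in L]
w,f=fit(S([(128,92),(273,92),(201,19),(200,167)]),86,49);print(w,f)
print('bowl',fit(S([(158,102),(248,102),(203,57),(203,149)]),45,110))
p=pt(c,200*k,201*k,106)[:2];print(p,p-w,np.arctan2(*(p-w)[::-1])-1.558)
```

```text
[537.7 232.6] [-0.6 -0.6 -0.7 -0.8]
bowl (array([536.1, 233.7]), array([-2.1, -2.1, -1.5, -1.8]))
[539.68808994 336.5263041 ] [  1.98808994 103.9263041 ] -0.006331145248828385
```

The bowl is centred within about 2 mm, the peg is at the pointer, and the arm is clear.

```bash
python3 -c "
from plant import *
print(hand_in())"
```

```text
the job is handed in; nothing more can be done
None
```

I handed the job in at about 26 s: the bowl stands about 2 mm from the wheel's centre, and the wheel has gone anticlockwise past a full turn with its peg at the pointer. The peg slipped the grip once, about a third of a turn past the pointer, and I regrasped it. The last pictures show the two pots where they stood, but I did not measure them or the jar again.

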